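# Prise the pawl of the can lift and let the tin down

## Robot

A 6-joint arm with a two-finger parallel gripper is mounted at the origin on a cart in front of the work surface, level with it; the furniture and walls round the work are solid. World frame = base frame: x ahead of the robot, y to its left, z up, the work surface at z = 0. Lengths are in m, angles in rad, forces in N, time in s.
With the tool pointing down it reaches from about 0.325 to 0.875 m from the base axis. Payload 4.4 kg.
Tool frame: the origin (TCP) lies between the finger pads; the fingertips stand ctrl.tip_extent ahead of it and the grasp point (between the pads) lies 3 mm ahead of it (ctrl.tip_extent is the distance from the TCP to the fingertips, in m); z points along the fingers, y is the line along which they close (so a half turn about z gives the same grasp; the last joint's range is limited). The gripper opens to 85 mm and grips with 20 to 120 N. Pads are 22 mm wide; open, the fingers measure 114 mm over their backs; the gripper's body (76 mm by 85 mm) begins 54 mm behind the grasp point. The pads swing forward as they close: fully open they stand 13 mm farther back than shut.
Start: joints at [1.155, 0.207, 1.542, -0, 1.393, -0.15], TCP at [0.15, 0.555, 0.253] pointing down, gripper open.
Joint ranges: [-2.73, 2.73], [-0.86, 2.22], [0.23, 2.46], [-1.11, 4.25], [0.08, 2.63], [-2.82, 2.82]. Speed limits (rad/s): [2.79, 2.79, 3.14, 3.14, 3.14, 3.14].

## Interface

Orientations are given as a 3x3 rotation matrix whose columns are the frame's x, y, z axes.
In Python, from workcell import telemetry, capture, ticket, ctrl gives the robot as it stands.
- The arm moves only by the tool move_arm, never from a script. Its argument "motion" is one flat list of numbers, 7 for each row, row after row: the shift along the world's x, y, z as a fraction of full scale, then the turn, a rotation vector about the world's x, y, z as a fraction of full scale, then the opening, from -1 (shut) to 1 (fully open). A call has exactly 10 rows; each row shifts and turns the commanded pose from where the row before left it; what a row does not reach is not made up. Full scale, the value 1, is 0.025 m for a shift and 0.08 rad for a turn. A row lasts 1/10 s, in which the tool goes at most 50 mm and 8.59 degrees, less where a joint would pass 70% of its speed; a pose out of reach is approached as far as the arm can. A call with a number of a shift or a turn outside -1 to 1 is refused whole. A call with a gripper value outside its range is refused whole. The fingers move at their own pace and stop on an object; "newtons" is the grip in N (left out, the last holds). Time passes only in rows, so rows that do not move let the fingers close, or fill a call up. It gives the time, the measured TCP pose, the force, the opening and the grip force at its end, in the units of the state.
- telemetry.get_state(): the state, without advancing time (a new reading comes with each control period).
- capture(name): name is "scene" or "top"; returns a dict with "pixels" (400x640x3 uint8, red, green, blue), "K" (3x3 intrinsics, pixels), "D" ([k1, k2, p1, p2, k3] as OpenCV has them; the pictures are not rectified), "R" (3x3) and "t" (3): a world point X has camera coordinates R X + t. Camera axes: x right, y down, z forward; pixel columns grow to the right and rows downward; lengths in m; the calibration is good to about 2 mm. A picture is of the moment at which its call begins. There is no depth.
- ticket.close_job(): hands the job in; it is judged then, once.
The state is a dict: "time_s": time; "joint_pos": joint angles; "dq": joint speeds; "effort": joint torques, N m; "tool_pos": TCP position; "orientation": TCP orientation; "ft_force": force on the tool from outside, world axes, zero at the start; "moment": the same for the moment, N m; "width": finger opening in m; "finger_force": force on a finger pad.
Only numpy, scipy, OpenCV 4.12 (cv2) and the standard library are available. Lean on these libraries where they do the work, as an engineer would, in place of code of your own. Each camera call takes 0.05 s, during which the arm holds its last target. There are 200 camera calls.

## Task

The small can lift holds a tin of paint up on its ratchet pawl. Take the release bar by its handle, put it between the lift's guard plates under the pawl's release lever, feel for the lever and lift it gently with the bar until the hook slips out of the rack, then ease off so that the bar only just holds the pawl clear, not hard against its stop, while the tray sinks by its own weight all the way down. Then let the pawl drop back into the rack, take the bar out and lay it down flat on the bench, not touching the lift; keep your fingers off the pawl and the moving tray, keep the tin standing on the tray and leave the other things where they are.

Things in the scene. Friction and masses are not known exactly. Their poses are not given: they have to be found in the camera images.
- lift: Can lift, bolted down: grey base 205 x 120 x 10 mm, twin-post mast 286 mm high, oil damper beside it. Origin on the bench under the front face of the toothed rack; z up; +x from the pawl side (front) to the tray side (back). Base from x = -57 to 148 mm, posts from x = -7 to 24, y = -28 to 28 mm.
- slot (a point): Mouth of the slot between the two dark guard plates on the lift's front: x = -103, y = 0, z = 150 mm in the lift's frame. Plates 4 mm thick, inner faces at y = -16 and 16 mm, x = -103 to -6, front edge z = 126 to 182 mm; slot open to front and top. An 8 mm spacer bolt crosses it below the bar's way (x = -93, z = 128 mm, so its top is at 132 mm).
- carriage: Rack (14 mm pitch), back plate and tray in one, 0.5 to 0.85 kg, sliding up and down. Axes as the lift's; its z in the lift's frame is 0 right down, about 82 mm at the start, hanging on the hook: it then takes 4 to 12 N upwards at the lever to slip the hook out, and 1 to 3 N to hold it out. Free, it sinks by itself at 12 to 40 mm/s (oil damper); a pawl let go early catches in a later notch.
- pawl: Pawl between the guard plates: steel leg with a hook hanging 45 mm below a level pin along the lift's y, and a release lever to the front (point lever_nominal). Origin on the pin (x = -14, z = 171 mm in the lift's frame). A light spring holds the hook in. Lifting the lever swings pawl and lever up together: 0 rad hooked, about 0.14 clear of the teeth, rigid stop 0.18 (about y, x axis dipping).
- lever_nominal (a point): Fixed point on the lift: x = -86, y = 0, z = 167 mm in its frame, where the underside of the release lever's end would be if set level. Lever: straight bar, 14 mm wide, 8 thick, from the pin to x = -92. It is clamped on the pin at an angle that differs each time: its end may start up to 12 mm higher or lower than this, so feel for it from below.
- tray (a point): Centre of the tray's upper face (100 x 100 mm, lip 9 mm high), behind the mast. In the lift's frame x = 85, y = 0, z = 23 mm when right down.
- tin: Closed quarter-litre paint tin, 74 mm diameter, 62 mm high, 0.2 to 0.4 kg, standing loose on the tray; origin at the centre of its underside.
- bar: Release bar, 198 mm long, 0.22 kg, loose on the bench: square ribbed black handle 22 x 22 x 95 mm, then a straight round steel bar, 9 mm diameter, on the same axis. Origin on the axis (11 mm above the bench as it lies), 30 mm behind the handle's front end, near the balance point; x along the axis to the round tip, 130 mm ahead; handle's rear end 65 mm behind.
- spare_tin: Bystander: paint tin, 74 mm diameter, 62 mm high, on the bench towards the back; origin at the centre of its underside.
- lid_left: Bystander: tin lid, 68 mm diameter, 9 mm high, near the front edge; origin at the centre of its underside.
- lid_right: Bystander: tin lid, 68 mm diameter, 9 mm high, farther right near the front edge; origin at the centre of its underside.
- brush: Bystander: flat paint brush, 206 x 38 x 14 mm; origin at the centre of its underside, y along the handle.
- tape_roll: Bystander: roll of masking tape lying flat, 104 mm diameter, 24 mm high; origin at the centre of its underside.
- sanding_block: Bystander: sanding block, 64 x 118 x 30 mm; origin at the centre of its underside.
- film_gauge: Bystander: hand-held film gauge, 126 x 58 x 26 mm, on the left; origin at the centre of its underside.
Not all that is in view belongs to the job. What is shaped like the tin but pink or turquoise is not meant.

How it is judged:
On the way, in this order (a step that is already met when the one before it is completed fails the run):
1. the bar holds the pawl swung out of the rack, while the tray is still up (angle between pawl's own z axis and vertical above 0.08 rad and contact force between bar and pawl above 0.5 N and z of tray in the frame of lift above 0.035 m), for 0.1 s.
2. the tray is right down (z of tray in the frame of lift below 0.026 m), for 0.2 s.
At the end, for the whole second after the job is handed in: The tray is within 3 mm of its lowest position, the pawl is back in the rack (within 0.05 rad), the tin stands upright on the tray within 15 mm of its centre, and the bar lies flat and at rest on the bench top (axis under 17 mm high, within 7 degrees of level), not touching the lift (z of tray in the frame of lift below 0.026 m and angle between pawl's own z axis and vertical below 0.05 rad and angle between tin's own z axis and vertical below 0.08 rad and distance between tin and tray below 0.015 m and height (world z) of bar below 0.017 m and angle between bar's own x axis and vertical between 1.45 and 1.69 rad and contact force between bar and lift below 0.1 N and linear speed of bar below 0.02 m/s).
It fails at once if the pawl or the lift is forced: more than 15 N between bar and pawl or 20 N between bar and the fixed lift (contact force between bar and pawl above 15 N or contact force between bar and lift above 20 N).
It fails at once if the pawl is still held hard (over 5 N) against its stop when the tray has sunk halfway (z of tray in the frame of lift between 0.028 and 0.065 m and angle between pawl's own z axis and vertical above 0.15 rad and contact force between bar and pawl above 5 N).
It fails at once if the hand touches the pawl or the moving tray, or the bar pushes the tray (contact force between any of the arm, the fingers and pawl above 1 N or contact force between any of the arm, the fingers and carriage above 1 N or contact force between bar and carriage above 2 N).
It fails at once if the tin tips or slides on the tray (angle between tin's own z axis and vertical above 0.2 rad or horizontal distance between tin and tray above 0.02 m).
It fails at once if a bystander is pushed more than 25 mm (distance of any of spare_tin, lid_left, lid_right, brush, tape_roll, sanding_block, film_gauge from where it was at the start of the episode above 0.025 m).
It also fails if it takes over 58 s, if anything falls off the work surface, if the arm or the gripper's body presses on something with over 40 N, if the wrist force passes 120 N, or if a joint passes its speed limit or range.

## Working session

There is one attempt and no reset: what is moved stays moved. The work goes in short steps, Python scripts to look and compute and a tool call to move; the robot and the scene stay as the last step left them, time stands still between calls to the robot, and variables do not carry over. Pictures are saved under pics/ and viewed, at most 10 in all, crops included, and the job is handed in when it is done.

Besides the shell and the picture viewer there is one more tool, called after "Request:" as a command line: name --argument value ..., lists and objects as JSON in quotes. move_arm: Moves the arm, as the interface text tells. Shift numbers are shares of 0.025 m and turn numbers shares of 0.08 rad, none past 1 either way. Its arguments: {"type":"object","properties":{"motion":{"type":"array"},"newtons":{"type":"number"}},"required":["motion"]}

```bash
mkdir -p pics; cat > h.py <<'E'
import numpy as np, cv2
from workcell import telemetry, capture, ticket, ctrl
def snap(cam,name,crop=None,scale=1):
    c=capture(cam); im=c["pixels"][:,:,::-1]
    if crop: x0,y0,x1,y1=crop; im=im[y0:y1,x0:x1]
    im=cv2.resize(im,None,fx=scale,fy=scale,interpolation=cv2.INTER_CUBIC)
    cv2.imwrite("pics/"+name,im); np.savez("pics/"+cam+".npz",**c); return c
def load(cam): return dict(np.load("pics/"+cam+".npz"))
def px2w(c,uv,z):
    p=cv2.undistortPoints(np.array(uv,float).reshape(-1,1,2),c["K"],c["D"]).reshape(-1,2)
    d=np.c_[p,np.ones(len(p))]@c["R"]; o=-c["R"].T@c["t"]
    return o+d*((z-o[2])/d[:,2])[:,None]
def w2px(c,X):
    return cv2.projectPoints(np.array(X,float).reshape(-1,1,3),cv2.Rodrigues(c["R"])[0],c["t"],c["K"],c["D"])[0].reshape(-1,2)
E
python3 - <<'E'
from h import *
for n in("scene","top"):
    c=snap(n,n+"0.png",scale=1.25); print(n,-c["R"].T@c["t"],c["R"][2])
s=telemetry.get_state(); print(s,ctrl.tip_extent)
E
```

```text
scene [ 0.09231705 -0.58424911  1.05641324] [ 0.38661456  0.52580878 -0.75766371]
top [0.50738168 0.03571585 1.34341475] [ 0.06399639  0.01268029 -0.99786957]
{'time_s': 0.1, 'joint_pos': array([ 1.15550142e+00,  2.07349463e-01,  1.54281247e+00,  5.51824946e-06,
        1.39350896e+00, -1.50473002e-01]), 'dq': array([-0.00076602, -0.00236137, -0.0027714 , -0.00039074, -0.00295458,
        0.00117518]), 'effort': array([-7.91798448e-04, -3.84089434e+01, -2.92550433e+01, -3.01817981e-04,
        4.92894105e-03,  8.56156873e-06]), 'tool_pos': array([0.15023259, 0.5543651 , 0.25223284]), 'orientation': array([[-9.65138740e-01,  2.61737465e-01, -8.43455422e-04],
       [ 2.61738632e-01,  9.65136923e-01, -1.89939064e-03],
       [ 3.16908280e-04, -2.05394036e-03, -9.99997840e-01]]), 'ft_force': array([ 0.32890746, -0.18435616,  0.10004198]), 'moment': array([-0.02979041,  0.0662847 ,  0.00870117]), 'finger_force': 0.0, 'width': 0.0851154928746068} 0.022
```

View pics/scene0.png

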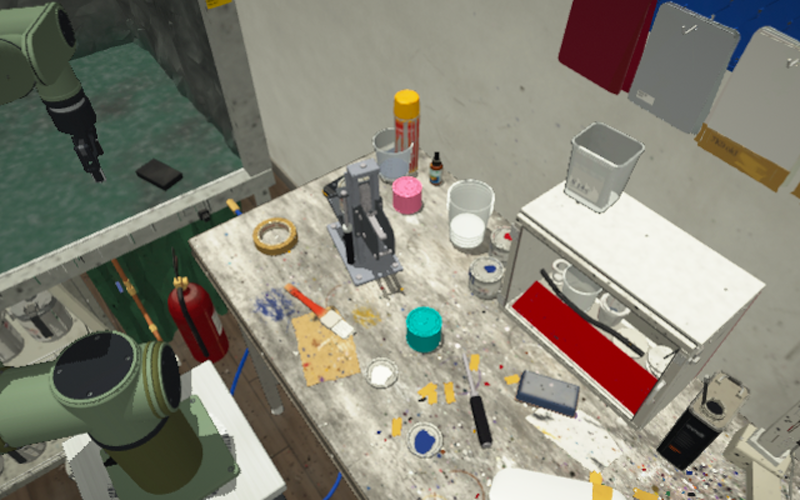

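View pics/top0.png

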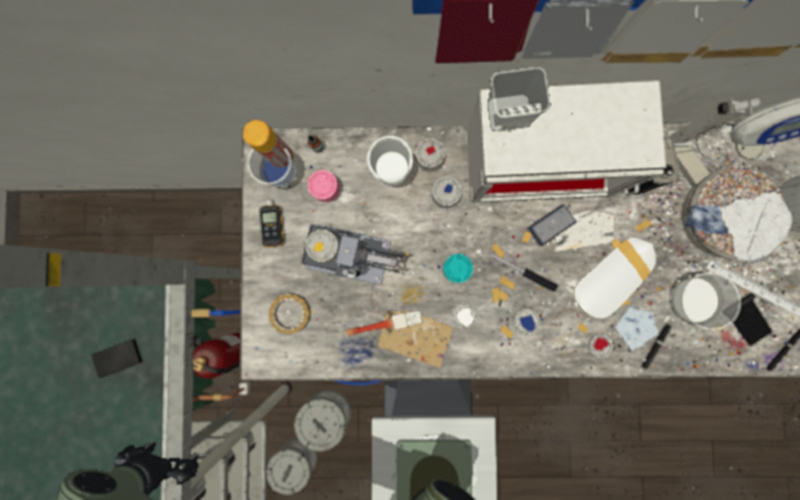

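Scene: lift around (365,240) with its slot facing right. In the top view the lift is at (350,250), front at (405,258). The bar has its tip at about (503,258) and its handle end at (557,290). Next, one zoomed crop for the fits.

```bash
python3 - <<'E'
from h import *
c=load("top"); im=c["pixels"][:,:,::-1]
a=cv2.resize(im[165:240,225:345],None,fx=6.6,fy=6.6,interpolation=cv2.INTER_CUBIC)[:, :790]
cv2.imwrite("pics/topcrop.png",a)
c2=load("scene"); im=c2["pixels"][:,:,::-1]
cv2.imwrite("pics/scenecrop.png",cv2.resize(im[120:250,245:345],None,fx=4.6,fy=4.6,interpolation=cv2.INTER_CUBIC))
# bar: dark handle in top
g=c["pixels"][195:250,380:460].max(2).astype(int)
n,l,st,ce=cv2.connectedComponentsWithStats((g<70).astype(np.uint8))
for i in range(1,n):
    if st[i,4]>40:
        ys,xs=np.where(l==i); P=px2w(c,np.c_[xs+380,ys+195],0.018); m=P.mean(0); u,s,v=np.linalg.svd(P-m); 
        pr=(P-m)@v[0]; print(st[i],m,v[0],np.degrees(np.arctan2(v[0,1],v[0,0])),np.ptp(pr))
print(px2w(c,[[503/1.25,258/1.25]],.011))
E
```

```text
[ 39  20  27  18 163] [ 0.50389909 -0.28144553  0.018     ] [-4.75943312e-01 -8.79475960e-01  8.79416164e-30] -118.42078678985027 0.09020882334326161
[[ 0.56151852 -0.18888717  0.011     ]]
```

View pics/topcrop.png

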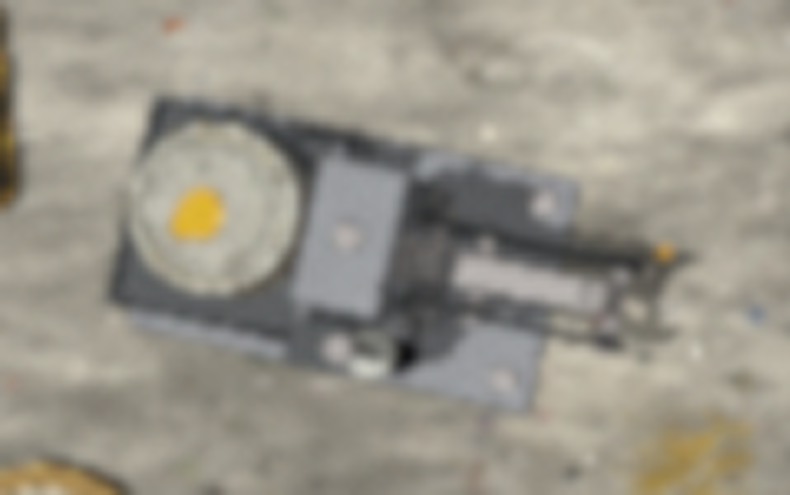

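View pics/scenecrop.png

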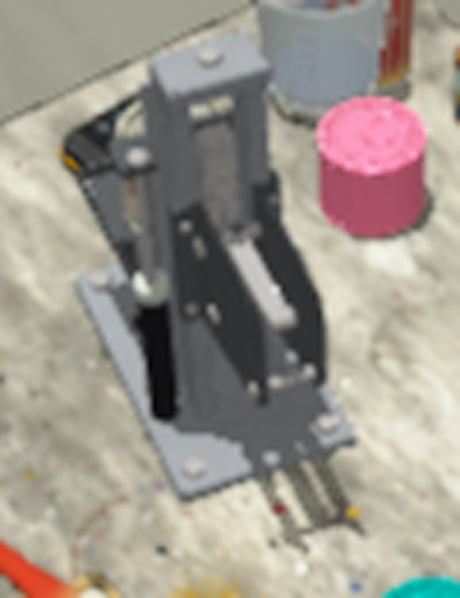

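The top crop shows the mast top plate with corners (325,152), (410,172), (380,318), (292,300), and the base front corners at (577,185) and (530,410). The scene crop shows the bolt at (292,375), the lever end at about (283,320), the mast front top corners at (160,90) and (268,65), and the base front corners at (185,490) and (355,438). I'll fit the lift pose to these.

```bash
cat > fit.py <<'E'
from h import *
from scipy.optimize import least_squares
T=load("top");S=load("scene")
top=[(410,172,-7,-28,286),(380,318,-7,28,286),(325,152,24,-28,286),(292,300,24,28,286),(577,185,-57,-60,10),(530,410,-57,60,10)]
sc=[(160,90,-7,28,286),(268,65,-7,-28,286),(185,490,-57,60,10),(355,438,-57,-60,10),(292,375,-93,0,128)]
cor=[(T,(225+a[0]/6.6,165+a[1]/6.6),a[2:]) for a in top]+[(S,(245+a[0]/4.6,120+a[1]/4.6),a[2:]) for a in sc]
def Rl(y): return np.array([[np.cos(y),-np.sin(y),0],[np.sin(y),np.cos(y),0],[0,0,1]])
def res(p): return np.concatenate([w2px(c,Rl(p[2])@(np.array(X)/1000)+[p[0],p[1],0])[0]-uv for c,uv,X in cor])
r=least_squares(res,[.57,.05,1.4],loss="soft_l1")
if __name__=="__main__":
    print(r.x,np.degrees(r.x[2])); print(np.round(res(r.x).reshape(-1,2),1))
    R=Rl(r.x[2]);o=np.array([*r.x[:2],0])
    print("slot",R@[-.103,0,.15]+o,"lev",R@[-.086,0,.167]+o,"tray",R@[.085,0,.105]+o,"dir",R[:,0])
    for z in (.16,.17,.18,.19): # lever end, top front edge
        print(z,w2px(S,R@[-.092,0,z]+o)*[1,1]@np.eye(2)*4.6-np.array([245,120])*4.6, w2px(T,R@[-.092,0,z]+o)*6.6-np.array([225,165])*6.6)
E
python3 fit.py
```

```text
[0.56651303 0.17227075 1.3496313 ] 77.32817760636568
[[-1.1  0.6]
 [-1.2 -0.5]
 [ 0.2  1.1]
 [ 0.5 -0.3]
 [ 0.4 -1.1]
 [-0.3  0.6]
 [ 2.6  0.3]
 [ 0.1 -0.4]
 [-0.8  1.1]
 [ 1.  -1. ]
 [-0.5  1. ]]
slot [0.54391829 0.07177957 0.15      ] lev [0.54764751 0.08836549 0.167     ] tray [0.58515917 0.25520036 0.105     ] dir [0.21936642 0.97564254 0.        ]
0.16 [[287.89902834 340.67653891]] [[610.71170644 300.31041644]]
0.17 [[287.47740104 328.64337688]] [[609.79973967 299.5669825 ]]
0.18 [[287.05038047 316.45692771]] [[608.87213674 298.81080257]]
0.19 [[286.61786191 304.11422719]] [[607.92849202 298.041546  ]]
```

```bash
python3 - <<'E'
from h import *
T=load("top");S=load("scene")
print(px2w(T,[[527/1.25,322/1.25],[465/1.25,316/1.25]],.009))
d=np.array([.476,.879,0]);o=np.array([.5039,-.2814,.011])+.0175*d
for a in(-.065,.03,.13): print(a,o+a*d,w2px(T,o+a*d)*1.25,w2px(S,o+a*d)*1.25)
E
```

```text
[[ 0.39493401 -0.24746548  0.009     ]
 [ 0.41188595 -0.08731647  0.009     ]]
-0.065 [ 0.48129   -0.3231525  0.011    ] [[555.56246713 288.29059894]] [[486.36217216 443.42332006]]
0.03 [ 0.52651   -0.2396475  0.011    ] [[522.8425926  271.20678539]] [[474.64990102 396.67693403]]
0.13 [ 0.57411   -0.1517475  0.011    ] [[488.64592389 253.34792252]] [[463.62256598 352.65064742]]
```

Request:
move_arm --motion '[0.41,-0.9,0,0,0,-0.625,0.1,0.41,-0.9,0,0,0,-0.625,0.1,0.41,-0.9,0,0,0,-0.625,0.1,0.41,-0.9,0,0,0,-0.625,0.1,0.41,-0.9,0,0,0,-0.625,0.1,0.41,-0.9,0,0,0,-0.625,0.1,0.41,-0.9,0,0,0,-0.625,0.1,0.41,-0.9,0,0,0,-0.625,0.1,0.41,-0.9,0,0,0,-0.625,0.1,0.41,-0.9,0,0,0,-0.625,0.1]'

```text
time_s: 1.1
tool_pos: [0.253, 0.3288, 0.2528]
orientation: [[-0.72, 0.694, -0.001], [0.694, 0.72, -0.001], [0.0, -0.001, -1.0]]
ft_force: [0.3, 0.7, -0.4]
width: 0.0469
finger_force: 0.0
```

Request:
move_arm --motion '[0.41,-0.9,0,0,0,-0.625,0.1,0.41,-0.9,0,0,0,-0.625,0.1,0.41,-0.9,0,0,0,-0.625,0.1,0.41,-0.9,0,0,0,-0.625,0.1,0.41,-0.9,0,0,0,-0.625,0.1,0.41,-0.9,0,0,0,-0.625,0.1,0.41,-0.9,0,0,0,-0.625,0.1,0.41,-0.9,0,0,0,-0.625,0.1,0.41,-0.9,0,0,0,-0.625,0.1,0.41,-0.9,0,0,0,-0.625,0.1]'

```text
time_s: 2.1
tool_pos: [0.3554, 0.104, 0.2529]
orientation: [[-0.299, 0.954, -0.001], [0.954, 0.299, 0.0], [0.0, -0.001, -1.0]]
ft_force: [0.2, 0.5, -0.1]
width: 0.047
finger_force: 0.0
```

Request:
move_arm --motion '[0.44,-0.945,0,0,0,-0.8,0.1,0.44,-0.945,0,0,0,-0.8,0.1,0.44,-0.945,0,0,0,-0.8,0.1,0.44,-0.945,0,0,0,-0.8,0.1,0.44,-0.945,0,0,0,-0.8,0.1,0.44,-0.945,-0.4,0,0,-0.8,0.1,0.44,-0.945,-0.4,0,0,-0.8,0.1,0.44,-0.945,-0.4,0,0,-0.8,0.1,0.44,-0.945,-0.4,0,0,-0.8,0.1,0.44,-0.945,-0.4,0,0,-0.8,0.1]'

```text
time_s: 3.1
tool_pos: [0.4654, -0.1322, 0.2023]
orientation: [[0.331, 0.944, -0.001], [0.944, -0.331, 0.001], [0.0, -0.001, -1.0]]
ft_force: [0.3, 0.3, 0.0]
width: 0.0474
finger_force: 0.0
```

Request:
move_arm --motion '[0.44,-0.945,-0.6,0,0,-0.5,0.1,0.44,-0.945,-0.6,0,0,-0.5,0.1,0.44,-0.945,-0.6,0,0,-0.5,0.1,0.44,-0.945,-0.6,0,0,-0.5,0.1,0.44,-0.945,-0.6,0,0,0,0.1,0,0,-0.6,0,0,0,0.1,0,0,-0.5,0,0,0,0.1,0,0,0,0,0,0,0.1,0,0,0,0,0,0,0.1,0,0,0,0,0,0,0.1]'

```text
time_s: 4.1
tool_pos: [0.5209, -0.2489, 0.1017]
orientation: [[0.473, 0.881, 0.001], [0.881, -0.473, -0.001], [-0.0, 0.001, -1.0]]
ft_force: [0.4, 0.6, 0.3]
width: 0.047
finger_force: 0.0
```

```bash
python3 - <<'E'
from h import *
s=telemetry.get_state(); print(s["tool_pos"],s["orientation"],s["joint_pos"])
snap("scene","s1.png",crop=(300,230,460,380),scale=3.8)
E
```

```text
[ 0.52086713 -0.24894524  0.10169121] [[ 4.73346534e-01  8.80875561e-01  1.14225767e-03]
 [ 8.80876299e-01 -4.73346026e-01 -6.96981422e-04]
 [-7.32707706e-05  1.33610145e-03 -9.99999105e-01]] [-5.95756541e-01  3.77077717e-01  1.66343136e+00  7.18808591e-05
  1.09974700e+00 -1.02703154e-01]
```

View pics/s1.png

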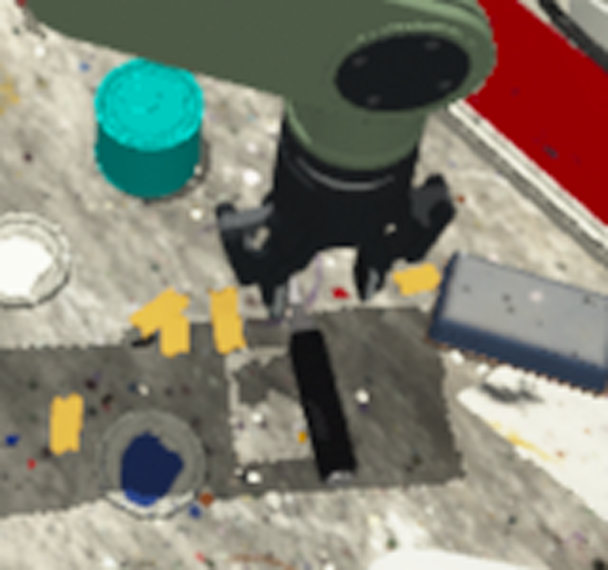

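The gripper stands straddling the handle front at (300,330), with both sides clear. I'll go down and grip.

Request:
move_arm --motion '[0,0,-0.6,0,0,0,0.1,0,0,-0.6,0,0,0,0.1,0,0,-0.6,0,0,0,0.1,0,0,-0.6,0,0,0,0.1,0,0,-0.32,0,0,0,0.1,0,0,-0.2,0,0,0,0.1,0,0,0,0,0,0,0.1,0,0,0,0,0,0,-1,0,0,0,0,0,0,-1,0,0,0,0,0,0,-1]' --newtons 60

```text
time_s: 5.15
tool_pos: [0.5213, -0.2499, 0.0288]
orientation: [[0.474, 0.88, 0.002], [0.88, -0.474, -0.001], [-0.0, 0.002, -1.0]]
ft_force: [0.7, 0.1, 2.0]
width: 0.0206
finger_force: 61.0
```

Request:
move_arm --motion '[0,0,0,0,0,0,-1,0,0,0,0,0,0,-1,0,0,0,0,0,0,-1,0,0,0,0,0,0,-1,0,0,0,0,0,0,-1,0,0,0,0,0,0,-1,0,0,0,0,0,0,-1,0,0,0,0,0,0,-1,0,0,0,0,0,0,-1,0,0,0,0,0,0,-1]' --newtons 120

```text
time_s: 6.15
tool_pos: [0.5215, -0.25, 0.029]
orientation: [[0.474, 0.88, 0.002], [0.88, -0.474, -0.001], [-0.0, 0.003, -1.0]]
ft_force: [-0.2, 0.8, 5.5]
width: 0.019
finger_force: 119.1
```

Request:
move_arm --motion '[0,0,0.5,0,0,0,-1,0,0,1,0,0,0,-1,0,0,1,0,0,0,-1,0,0,1,0,0,0,-1,0,0,0.8,0,0,0.6,-1,0,0,0.5,0,0,0.6,-1,0,0,0.48,0,0,0.6,-1,0,0.9,0,0,0,0.54,-1,0,0.9,0,0,0,0.54,-1,0,0.9,0,0,0,0.53,-1]'

```text
time_s: 7.15
tool_pos: [0.5194, -0.1809, 0.1594]
orientation: [[0.218, 0.976, -0.002], [0.976, -0.218, 0.001], [0.001, -0.002, -1.0]]
ft_force: [0.6, 0.7, -1.8]
width: 0.0189
finger_force: 118.1
```

Request:
move_arm --motion '[-0.04,0.86,0,0,0,0,-1,-0.04,0.86,0,0,0,0,-1,-0.04,0.86,0,0,0,0,-1,-0.04,0.86,0,0,0,0,-1,-0.04,0.86,0,0,0,0,-1,-0.04,0.84,0,0,0,0,-1,0,0,0,0,0,0,-1,0,0,0,0,0,0,-1,0,0,0,0,0,0,-1,0,0,0,0,0,0,-1]'

```text
time_s: 8.15
tool_pos: [0.5145, -0.0542, 0.1598]
orientation: [[0.22, 0.975, -0.0], [0.975, -0.22, -0.0], [-0.0, -0.0, -1.0]]
ft_force: [-0.6, -0.0, -1.9]
width: 0.0189
finger_force: 118.1
```

```bash
python3 - <<'E'
from h import *
import fit
s=telemetry.get_state(); print(s["tool_pos"],s["orientation"],s["ft_force"],s["moment"])
R=fit.Rl(fit.r.x[2]);o=np.array([*fit.r.x[:2],0]);print("TCP in lift",R.T@(s["tool_pos"]-o),"ax",R.T@s["orientation"][:,0])
c=snap("scene","s2.png",crop=(250,130,390,260),scale=4.5)
t=snap("top","t2.png",crop=(270,160,400,250),scale=6)
ax=s["orientation"][:,0]
for a in(.03-.018,.112):
    P=s["tool_pos"]+[0,0,-.018]+a*ax
    print(a,(w2px(c,P)-[250,130])*4.5,(w2px(t,P)-[270,160])*6)
P=R@[-.103,0,.143]+o; print("slot",(w2px(c,P)-[250,130])*4.5,(w2px(t,P)-[270,160])*6)
E
python3 -c "
import cv2,numpy as np
a=cv2.imread('pics/s2.png');b=cv2.imread('pics/t2.png');print(a.shape,b.shape)"
```

```text
[ 0.51448466 -0.05424083  0.1597653 ] [[ 2.20463071e-01  9.75395317e-01 -1.03392755e-04]
 [ 9.75395294e-01 -2.20463089e-01 -2.14781120e-04]
 [-2.32290785e-04 -5.34975013e-05 -9.99999972e-01]] [-0.56455029 -0.01000413 -1.90203817] [ 0.07982515 -0.02141717 -0.03460147]
TCP in lift [-0.23240761  0.00107205  0.1597653 ] ax [ 9.99999341e-01 -1.12418030e-03 -2.32290785e-04]
0.012 [[351.03709373 472.18634107]] [[542.06327327 360.88872266]]
0.112 [[277.89413725 344.00143309]] [[342.73837906 318.13916353]]
slot [[267.33549478 321.03731782]] [[308.45100097 308.79826267]]
(585, 630, 3) (540, 780, 3)
```

View pics/s2.png

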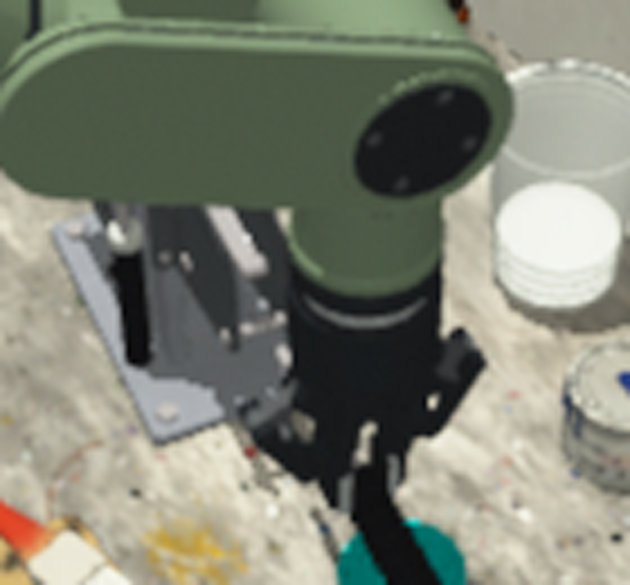

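View pics/t2.png

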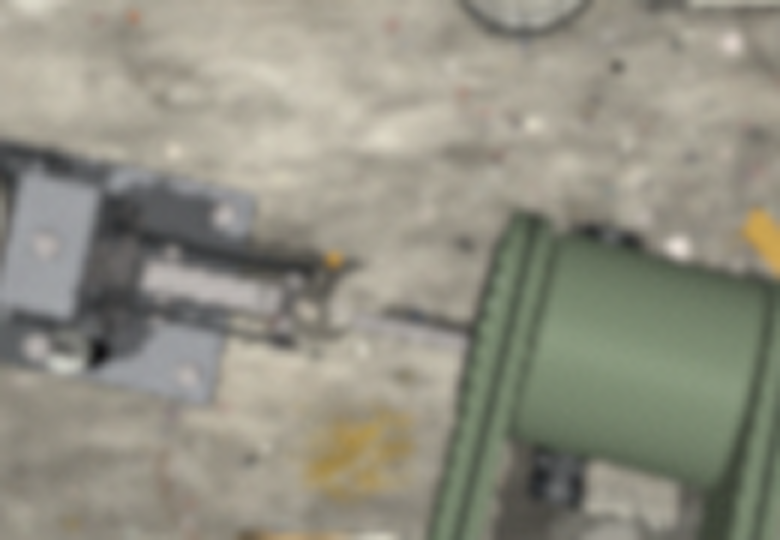

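The bar tip is at about (345,323) in the top crop, within 2 mm of the predicted position and in line with the slot. The lever end is at (283,300). I'll shift 3 mm towards -y in the lift's frame and insert 42 mm.

Request:
move_arm --motion '[0.12,-0.03,0.05,0,0,0,-1,0.046,0.2,0,0,0,0,-1,0.046,0.2,0,0,0,0,-1,0.046,0.2,0,0,0,0,-1,0.046,0.2,0,0,0,0,-1,0.046,0.2,0,0,0,0,-1,0.046,0.2,0,0,0,0,-1,0.046,0.2,0,0,0,0,-1,0.046,0.24,0,0,0,0,-1,0,0,0,0,0,0,-1]'

```text
time_s: 9.25
tool_pos: [0.5268, -0.0124, 0.161]
orientation: [[0.219, 0.976, 0.0], [0.976, -0.219, 0.0], [0.0, -0.0, -1.0]]
ft_force: [0.0, -0.0, -1.6]
width: 0.0186
finger_force: 118.1
```

```bash
python3 - <<'E'
from h import *
import fit
s=telemetry.get_state()
R=fit.Rl(fit.r.x[2]);o=np.array([*fit.r.x[:2],0]);print("TCP in lift",R.T@(s["tool_pos"]-o),s["ft_force"],s["moment"])
t=snap("top","t3.png",crop=(270,170,370,235),scale=7.5)
c=load("scene");c=snap("scene","s3.png")
E
```

```text
TCP in lift [-0.18885546 -0.00174612  0.16103827] [ 0.0252664  -0.02207408 -1.60772667] [ 0.07357707 -0.04114247  0.01373622]
```

View pics/t3.png

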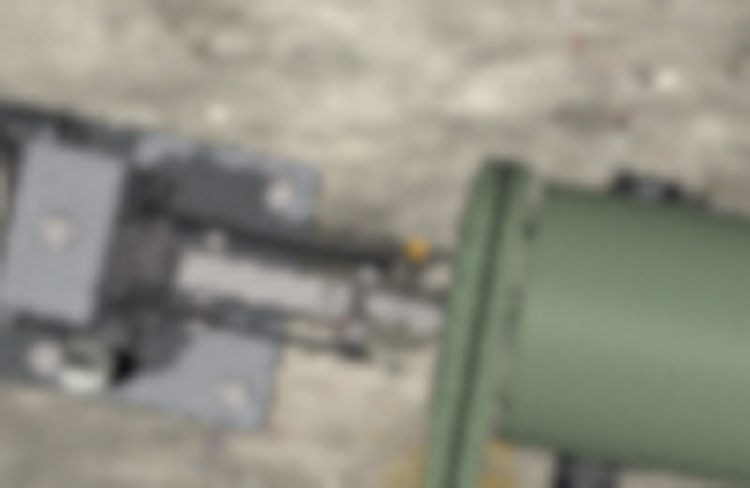

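The bar lies centred under the lever: bar at (400,305), lever end at (345,290). It is touching nothing. Now I'll feel upwards.

Request:
move_arm --motion '[0,0,0.03,0,0,0,-1,0,0,0.03,0,0,0,-1,0,0,0.03,0,0,0,-1,0,0,0.03,0,0,0,-1,0,0,0.03,0,0,0,-1,0,0,0.03,0,0,0,-1,0,0,0.03,0,0,0,-1,0,0,0.03,0,0,0,-1,0,0,0,0,0,0,-1,0,0,0,0,0,0,-1]'

```text
time_s: 10.35
tool_pos: [0.5267, -0.0132, 0.1671]
orientation: [[0.219, 0.976, 0.0], [0.976, -0.219, 0.0], [0.0, 0.0, -1.0]]
ft_force: [-0.7, -0.5, -2.4]
width: 0.0186
finger_force: 118.1
```

Request:
move_arm --motion '[0,0,0.02,0,0,0,-1,0,0,0.02,0,0,0,-1,0,0,0.02,0,0,0,-1,0,0,0.02,0,0,0,-1,0,0,0.02,0,0,0,-1,0,0,0.02,0,0,0,-1,0,0,0.02,0,0,0,-1,0,0,0.02,0,0,0,-1,0,0,0,0,0,0,-1,0,0,0,0,0,0,-1]'

```text
time_s: 11.35
tool_pos: [0.5267, -0.0132, 0.171]
orientation: [[0.219, 0.976, 0.0], [0.976, -0.219, -0.0], [-0.0, 0.0, -1.0]]
ft_force: [-0.0, -0.4, -2.3]
width: 0.0186
finger_force: 118.1
```

```bash
python3 -c "
from h import *
s=telemetry.get_state();print(s['ft_force'],s['moment'])"
```

```text
[-0.0177695  -0.3918662  -2.25250479] [ 0.04189781  0.02744486 -0.00966621]
```

Request:
move_arm --motion '[0,0,0.02,0,0,0,-1,0,0,0.02,0,0,0,-1,0,0,0.02,0,0,0,-1,0,0,0.02,0,0,0,-1,0,0,0.02,0,0,0,-1,0,0,0.02,0,0,0,-1,0,0,0.02,0,0,0,-1,0,0,0.02,0,0,0,-1,0,0,0,0,0,0,-1,0,0,0,0,0,0,-1]'

```text
time_s: 12.35
tool_pos: [0.5267, -0.0132, 0.1751]
orientation: [[0.219, 0.976, 0.0], [0.976, -0.219, -0.0], [0.0, 0.0, -1.0]]
ft_force: [0.7, 0.9, -2.4]
width: 0.019
finger_force: 118.1
```

```bash
python3 -c "
from h import *
s=telemetry.get_state();print(s['ft_force'],s['moment'])"
```

```text
[ 0.65163587  0.92726757 -2.43515258] [ 0.06876929 -0.031966   -0.01982461]
```

Request:
move_arm --motion '[0,0,0.02,0,0,0,-1,0,0,0.02,0,0,0,-1,0,0,0.02,0,0,0,-1,0,0,0.02,0,0,0,-1,0,0,0.02,0,0,0,-1,0,0,0.02,0,0,0,-1,0,0,0,0,0,0,-1,0,0,0,0,0,0,-1,0,0,0,0,0,0,-1,0,0,0,0,0,0,-1]'

```text
time_s: 13.35
tool_pos: [0.5267, -0.0132, 0.178]
orientation: [[0.219, 0.976, -0.0], [0.976, -0.219, -0.0], [-0.0, -0.0, -1.0]]
ft_force: [-0.2, -0.2, -1.7]
width: 0.0189
finger_force: 118.1
```

```bash
python3 -c "
from h import *
s=telemetry.get_state();print(s['ft_force'],s['moment'])"
```

```text
[-0.15128372 -0.2491594  -1.73822299] [ 0.06682938 -0.03030797  0.02240326]
```

Request:
move_arm --motion '[0,0,0.02,0,0,0,-1,0,0,0.02,0,0,0,-1,0,0,0.02,0,0,0,-1,0,0,0.02,0,0,0,-1,0,0,0.02,0,0,0,-1,0,0,0.02,0,0,0,-1,0,0,0,0,0,0,-1,0,0,0,0,0,0,-1,0,0,0,0,0,0,-1,0,0,0,0,0,0,-1]'

```text
time_s: 14.35
tool_pos: [0.5265, -0.0132, 0.1808]
orientation: [[0.219, 0.976, -0.001], [0.976, -0.219, -0.0], [-0.0, -0.001, -1.0]]
ft_force: [1.1, 0.7, -5.8]
width: 0.0188
finger_force: 117.8
```

```bash
python3 -c "
from h import *
s=telemetry.get_state();print(s['ft_force'],s['moment'])"
```

```text
[ 1.08132989  0.74138178 -5.84685196] [-0.26783145  0.03318951  0.03392635]
```

Request:
move_arm --motion '[0,0,0.02,0,0,0,-1,0,0,0.02,0,0,0,-1,0,0,0.02,0,0,0,-1,0,0,0.02,0,0,0,-1,0,0,0,0,0,0,-1,0,0,0,0,0,0,-1,0,0,0,0,0,0,-1,0,0,0,0,0,0,-1,0,0,0,0,0,0,-1,0,0,0,0,0,0,-1]'

```text
time_s: 15.35
tool_pos: [0.5265, -0.0132, 0.183]
orientation: [[0.219, 0.976, -0.0], [0.976, -0.219, -0.0], [-0.0, -0.0, -1.0]]
ft_force: [0.6, 0.3, -9.2]
width: 0.0191
finger_force: 117.8
```

```bash
python3 -c "
from h import *
s=telemetry.get_state();print(s['ft_force'],s['moment'])"
```

```text
[ 0.5773755   0.33780107 -9.23944864] [-0.53808426  0.14464571  0.02906526]
```

Request:
move_arm --motion '[0,0,0.02,0,0,0,-1,0,0,0.02,0,0,0,-1,0,0,0.02,0,0,0,-1,0,0,0,0,0,0,-1,0,0,0,0,0,0,-1,0,0,0,0,0,0,-1,0,0,0,0,0,0,-1,0,0,0,0,0,0,-1,0,0,0,0,0,0,-1,0,0,0,0,0,0,-1]'

```text
time_s: 16.35
tool_pos: [0.5267, -0.0132, 0.1846]
orientation: [[0.219, 0.976, -0.0], [0.976, -0.219, -0.0], [-0.0, -0.0, -1.0]]
ft_force: [-0.9, -0.3, -9.0]
width: 0.0191
finger_force: 117.8
```

```bash
python3 -c "
from h import *
s=telemetry.get_state();print(s['ft_force'],s['moment'])"
```

```text
[-0.92409894 -0.2506557  -9.03700963] [-0.63801384  0.24767279 -0.029101  ]
```

Request:
move_arm --motion '[0,0,0.02,0,0,0,-1,0,0,0.02,0,0,0,-1,0,0,0.02,0,0,0,-1,0,0,0.02,0,0,0,-1,0,0,0,0,0,0,-1,0,0,0,0,0,0,-1,0,0,0,0,0,0,-1,0,0,0,0,0,0,-1,0,0,0,0,0,0,-1,0,0,0,0,0,0,-1]'

```text
time_s: 17.35
tool_pos: [0.5267, -0.0131, 0.1866]
orientation: [[0.219, 0.976, -0.0], [0.976, -0.219, 0.0], [0.0, -0.0, -1.0]]
ft_force: [0.2, -0.5, -2.5]
width: 0.0189
finger_force: 118.5
```

```bash
python3 -c "
from h import *
s=telemetry.get_state();print(s['ft_force'],s['moment'])"
```

```text
[ 0.20853238 -0.47812822 -2.51076829] [-0.02648307  0.01298819  0.011282  ]
```

```bash
cat > tray.py <<'E'
from h import *
import fit
def blob(c):
    p=c["pixels"][170:225,235:282].astype(int); m=(p[...,0]-p[...,2]>90)
    ys,xs=np.where(m); return xs.mean()+235,ys.mean()+170,m.sum()
a=blob(fit.T); c=capture("top"); b=blob(c); print(a,b)
R=fit.Rl(fit.r.x[2]);o=np.array([*fit.r.x[:2],0])
X=px2w(fit.T,[a[:2]],.023+.082+.062)[0]
zs=np.arange(0,.083,.002); P=np.array([w2px(c,[X[0],X[1],z+.085])[0] for z in zs])
i=np.argmin(np.linalg.norm(P-b[:2],axis=1)); print("tray z",zs[i],"range px",P[0],P[-1])
s=telemetry.get_state();print(s['time_s'],s['ft_force'],s['moment'])
E
python3 tray.py
```

```text
(np.float64(254.42857142857142), np.float64(197.1904761904762), np.int64(42)) (np.float64(255.3658536585366), np.float64(197.34146341463415), np.int64(41))
tray z 0.068 range px [259.57032356 198.91093222] [254.42857143 197.19047619]
17.4 [-0.10377265 -0.30422052 -2.21967348] [ 0.05503733  0.05326545 -0.05124743]
```

```bash
for i in 1 2 3; do python3 tray.py|tail -2; done
```

```text
tray z 0.068 range px [259.57032356 198.91093222] [254.42857143 197.19047619]
17.45 [ 0.73311986  0.11576328 -1.44450034] [-0.00125857  0.01336373 -0.03271037]
tray z 0.066 range px [259.57032356 198.91093222] [254.42857143 197.19047619]
17.5 [-0.16601171 -0.2323663  -2.24178476] [ 0.10743796 -0.0204596   0.00790463]
tray z 0.066 range px [259.57032356 198.91093222] [254.42857143 197.19047619]
17.55 [ 0.27801094 -0.58927388 -2.47707322] [0.0412034  0.00451538 0.00593844]
```

```bash
for i in 1 2 3 4 5 6; do python3 tray.py|tail -2; done
```

```text
tray z 0.062 range px [259.57032356 198.91093222] [254.42857143 197.19047619]
17.6 [-0.32798669 -0.79291231 -2.48145286] [0.01028137 0.02518841 0.02427734]
tray z 0.062 range px [259.57032356 198.91093222] [254.42857143 197.19047619]
17.65 [ 0.65508008  0.62624268 -3.62273078] [-0.05669331 -0.07554504 -0.02526677]
tray z 0.058 range px [259.57032356 198.91093222] [254.42857143 197.19047619]
17.7 [ 0.22892888  0.70834029 -4.01974633] [-0.07216957 -0.01096973 -0.07443271]
tray z 0.058 range px [259.57032356 198.91093222] [254.42857143 197.19047619]
17.75 [ 1.64147934 -0.05102603 -3.29023325] [-0.07156271  0.02325211 -0.05070224]
tray z 0.058 range px [259.57032356 198.91093222] [254.42857143 197.19047619]
17.8 [ 0.67459904 -0.55876124 -3.29843262] [-0.08756586 -0.00584742 -0.05503415]
tray z 0.056 range px [259.57032356 198.91093222] [254.42857143 197.19047619]
17.85 [ 0.17244794  0.481237   -3.07914524] [-0.08896892 -0.08970582 -0.03515197]
```

Request:
move_arm --motion '[0,0,0,0,0,0,-1,0,0,0,0,0,0,-1,0,0,0,0,0,0,-1,0,0,0,0,0,0,-1,0,0,0,0,0,0,-1,0,0,0,0,0,0,-1,0,0,0,0,0,0,-1,0,0,0,0,0,0,-1,0,0,0,0,0,0,-1,0,0,0,0,0,0,-1]'

```text
time_s: 18.85
tool_pos: [0.5267, -0.0132, 0.1865]
orientation: [[0.219, 0.976, -0.0], [0.976, -0.219, 0.0], [0.0, -0.0, -1.0]]
ft_force: [-0.2, -0.2, -2.9]
width: 0.0186
finger_force: 118.5
```

```bash
python3 tray.py
```

```text
(np.float64(254.42857142857142), np.float64(197.1904761904762), np.int64(42)) (np.float64(257.2051282051282), np.float64(198.23076923076923), np.int64(39))
tray z 0.038 range px [259.57032356 198.91093222] [254.42857143 197.19047619]
18.9 [-0.21981223  0.61728032 -2.40003932] [ 0.02945156 -0.01501096 -0.00220397]
```

Request:
move_arm --motion '[0,0,0,0,0,0,-1,0,0,0,0,0,0,-1,0,0,0,0,0,0,-1,0,0,0,0,0,0,-1,0,0,0,0,0,0,-1,0,0,0,0,0,0,-1,0,0,0,0,0,0,-1,0,0,0,0,0,0,-1,0,0,0,0,0,0,-1,0,0,0,0,0,0,-1]'

```text
time_s: 19.9
tool_pos: [0.5268, -0.0132, 0.1868]
orientation: [[0.219, 0.976, 0.0], [0.976, -0.219, 0.0], [0.0, 0.0, -1.0]]
ft_force: [-0.9, -0.0, -1.2]
width: 0.0192
finger_force: 118.5
```

```bash
python3 tray.py
```

```text
(np.float64(254.42857142857142), np.float64(197.1904761904762), np.int64(42)) (np.float64(258.275), np.float64(198.275), np.int64(40))
tray z 0.022 range px [259.57032356 198.91093222] [254.42857143 197.19047619]
19.95 [-0.53910312 -0.20996236 -2.22950959] [0.03465562 0.01324097 0.03897195]
```

Request:
move_arm --motion '[0,0,0,0,0,0,-1,0,0,0,0,0,0,-1,0,0,0,0,0,0,-1,0,0,0,0,0,0,-1,0,0,0,0,0,0,-1,0,0,0,0,0,0,-1,0,0,0,0,0,0,-1,0,0,0,0,0,0,-1,0,0,0,0,0,0,-1,0,0,0,0,0,0,-1]'

```text
time_s: 20.95
tool_pos: [0.5266, -0.0131, 0.1863]
orientation: [[0.219, 0.976, -0.0], [0.976, -0.219, -0.0], [-0.0, -0.0, -1.0]]
ft_force: [1.3, -0.1, -3.8]
width: 0.0185
finger_force: 118.5
```

Request:
move_arm --motion '[0,0,0,0,0,0,-1,0,0,0,0,0,0,-1,0,0,0,0,0,0,-1,0,0,0,0,0,0,-1,0,0,0,0,0,0,-1,0,0,0,0,0,0,-1,0,0,0,0,0,0,-1,0,0,0,0,0,0,-1,0,0,0,0,0,0,-1,0,0,0,0,0,0,-1]'

```text
time_s: 21.95
tool_pos: [0.5267, -0.0132, 0.1865]
orientation: [[0.219, 0.976, -0.0], [0.976, -0.219, -0.0], [-0.0, -0.0, -1.0]]
ft_force: [0.7, 0.3, -3.6]
width: 0.0189
finger_force: 118.5
```

```bash
python3 tray.py
```

```text
(np.float64(254.42857142857142), np.float64(197.1904761904762), np.int64(42)) (np.float64(259.70588235294116), np.float64(198.7941176470588), np.int64(34))
tray z 0.0 range px [259.57032356 198.91093222] [254.42857143 197.19047619]
22.0 [ 0.46086388  0.71984695 -3.69719288] [-0.14219758 -0.06097793 -0.00916866]
```

Request:
move_arm --motion '[0,0,0,0,0,0,-1,0,0,0,0,0,0,-1,0,0,0,0,0,0,-1,0,0,0,0,0,0,-1,0,0,0,0,0,0,-1,0,0,0,0,0,0,-1,0,0,0,0,0,0,-1,0,0,0,0,0,0,-1,0,0,0,0,0,0,-1,0,0,0,0,0,0,-1]'

```text
time_s: 23.0
tool_pos: [0.5267, -0.0132, 0.1865]
orientation: [[0.219, 0.976, -0.0], [0.976, -0.219, -0.0], [-0.0, -0.0, -1.0]]
ft_force: [1.0, 0.9, -4.4]
width: 0.0187
finger_force: 118.5
```

```bash
python3 tray.py
```

```text
(np.float64(254.42857142857142), np.float64(197.1904761904762), np.int64(42)) (np.float64(259.6363636363636), np.float64(198.87878787878788), np.int64(33))
tray z 0.0 range px [259.57032356 198.91093222] [254.42857143 197.19047619]
23.05 [ 0.08468876 -0.42706404 -4.96119507] [-0.06309429  0.03592119 -0.0410197 ]
```

The tray is down. Next I'll lower the bar 20 mm so the pawl hooks in, then withdraw it.

Request:
move_arm --motion '[0,0,-0.1,0,0,0,-1,0,0,-0.1,0,0,0,-1,0,0,-0.1,0,0,0,-1,0,0,-0.1,0,0,0,-1,0,0,-0.1,0,0,0,-1,0,0,-0.1,0,0,0,-1,0,0,-0.1,0,0,0,-1,0,0,-0.1,0,0,0,-1,0,0,0,0,0,0,-1,0,0,0,0,0,0,-1]'

```text
time_s: 24.05
tool_pos: [0.5267, -0.0132, 0.1664]
orientation: [[0.219, 0.976, -0.0], [0.976, -0.219, 0.0], [-0.0, -0.0, -1.0]]
ft_force: [-0.0, 0.2, -2.2]
width: 0.0188
finger_force: 118.5
```

Request:
move_arm --motion '[-0.044,-0.195,0,0,0,0,-1,-0.088,-0.39,0,0,0,0,-1,-0.088,-0.39,0,0,0,0,-1,-0.088,-0.39,0,0,0,0,-1,-0.088,-0.39,0,0,0,0,-1,-0.088,-0.39,0,0,0,0,-1,-0.088,-0.39,0,0,0,0,-1,-0.088,-0.39,0,0,0,0,-1,0,0,0,0,0,0,-1,0,0,0,0,0,0,-1]'

```text
time_s: 25.05
tool_pos: [0.5101, -0.0865, 0.1665]
orientation: [[0.22, 0.975, 0.0], [0.975, -0.22, 0.0], [0.0, -0.0, -1.0]]
ft_force: [-0.2, 0.0, -2.4]
width: 0.0188
finger_force: 118.5
```

```bash
python3 tray.py; python3 - <<'E'
from h import *
print(telemetry.get_state()["joint_pos"])
t=snap("top","t4.png",crop=(230,165,430,265),scale=4)
E
```

```text
(np.float64(254.42857142857142), np.float64(197.1904761904762), np.int64(42)) (np.float64(259.70588235294116), np.float64(198.7941176470588), np.int64(34))
tray z 0.0 range px [259.57032356 198.91093222] [254.42857143 197.19047619]
25.1 [-0.34383245 -0.85437253 -1.46707772] [-0.00304223  0.00808831  0.01236706]
[-3.34924474e-01  1.75748817e-01  1.76917980e+00  3.97913376e-04
  1.19674850e+00 -1.13663477e-01]
```

View pics/t4.png

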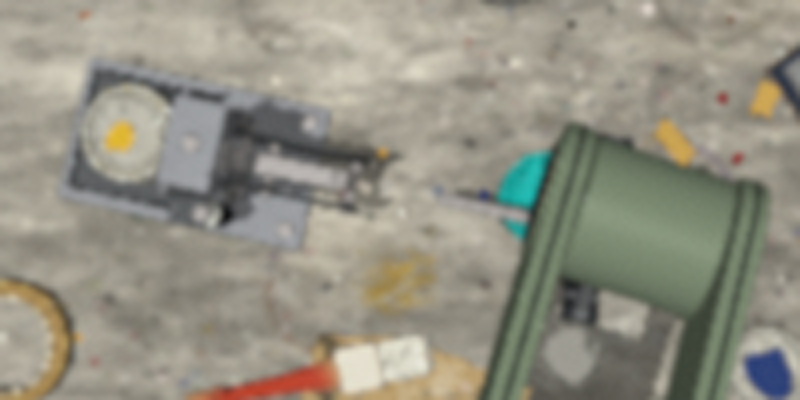

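The bar's tip is out of the lift, at (440,190), and the tray is down with the tin on it. I'll take the bar back to its first spot.

Request:
move_arm --motion '[0.056,-0.815,0,0,0,-0.427,-1,0.056,-0.815,0,0,0,-0.427,-1,0.056,-0.815,0,0,0,-0.427,-1,0.056,-0.815,0,0,0,-0.427,-1,0.056,-0.815,0,0,0,-0.427,-1,0.056,-0.815,0,0,0,-0.427,-1,0.056,-0.815,0,0,0,-0.427,-1,0.056,-0.815,0,0,0,-0.427,-1,0,0,-0.5,0,0,0,-1,0,0,-0.5,0,0,0,-1]'

```text
time_s: 26.15
tool_pos: [0.5215, -0.2497, 0.1409]
orientation: [[0.475, 0.88, 0.0], [0.88, -0.475, 0.0], [0.001, 0.0, -1.0]]
ft_force: [-0.1, 0.2, -2.2]
width: 0.0189
finger_force: 118.7
```

Request:
move_arm --motion '[0,0,-0.8,0,0,0,-1,0,0,-0.8,0,0,0,-1,0,0,-0.8,0,0,0,-1,0,0,-0.8,0,0,0,-1,0,0,-0.5,0,0,0,-1,0,0,-0.3,0,0,0,-1,0,0,-0.15,0,0,0,-1,0,0,-0.1,0,0,0,-1,0,0,-0.1,0,0,0,-1,0,0,0,0,0,0,-1]'

```text
time_s: 27.15
tool_pos: [0.5217, -0.2495, 0.0332]
orientation: [[0.475, 0.88, 0.001], [0.88, -0.475, -0.0], [-0.0, 0.001, -1.0]]
ft_force: [0.6, -0.1, -1.9]
width: 0.0191
finger_force: 118.7
```

Next I'll lower the last 3.5 mm and reduce the grip, open to about 47 mm, and go up.

Request:
move_arm --motion '[0,0,-0.04,0,0,0,-1,0,0,-0.04,0,0,0,-1,0,0,-0.04,0,0,0,-1,0,0,-0.02,0,0,0,-1,0,0,0,0,0,0,-1,0,0,0,0,0,0,-1,0,0,0,0,0,0,-1,0,0,0,0,0,0,-1,0,0,0,0,0,0,-1,0,0,0,0,0,0,-1]' --newtons 20

```text
time_s: 28.15
tool_pos: [0.5214, -0.2493, 0.0293]
orientation: [[0.475, 0.88, 0.0], [0.88, -0.475, -0.0], [0.0, 0.0, -1.0]]
ft_force: [-0.7, 0.6, -2.7]
width: 0.019
finger_force: 118.7
```

Request:
move_arm --motion '[0,0,0,0,0,0,0.1,0,0,0,0,0,0,0.1,0,0,0,0,0,0,0.1,0,0,0,0,0,0,0.1,0,0,0,0,0,0,0.1,0,0,0.2,0,0,0,0.1,0,0,0.5,0,0,0,0.1,0,0,0.8,0,0,0,0.1,0,0,0.8,0,0,0,0.1,0,0,0.8,0,0,0,0.1]'

```text
time_s: 29.15
tool_pos: [0.5217, -0.2495, 0.1087]
orientation: [[0.475, 0.88, 0.001], [0.88, -0.475, -0.001], [-0.0, 0.001, -1.0]]
ft_force: [-0.1, 0.0, 0.2]
width: 0.0473
finger_force: 0.0
```

Request:
move_arm --motion '[0,-1,0.5,0,0,0,0.1,0,-1,0.5,0,0,0,0.1,0,-1,0.5,0,0,0,0.1,0,-1,0.5,0,0,0,0.1,0,-1,0.5,0,0,0,0.1,0,-1,0.5,0,0,0,0.1,0,-1,0,0,0,0,0.1,0,-1,0,0,0,0,0.1,0,0,0,0,0,0,0.1,0,0,0,0,0,0,0.1]'

```text
time_s: 30.15
tool_pos: [0.5213, -0.4495, 0.1824]
orientation: [[0.475, 0.88, 0.001], [0.88, -0.475, 0.0], [0.0, 0.0, -1.0]]
ft_force: [0.3, -0.0, 0.1]
width: 0.0472
finger_force: 0.0
```

```bash
python3 tray.py; python3 - <<'E'
from h import *
a=np.load("pics/top.npz")
c0=cv2.imread("pics/topcrop.png"); c=snap("top","t5.png"); x0=cv2.imread("pics/top0.png"); x0=cv2.resize(x0,(640,400))
# lever/lift area crop now (left) vs start, and bar area
now=c["pixels"][:,:,::-1]
f=lambda im:np.vstack([cv2.resize(im[170:230,240:345],None,fx=3.7,fy=3.7,interpolation=2),cv2.resize(im[190:260,360:465],None,fx=3.7,fy=3.7,interpolation=2)])
cv2.imwrite("pics/cmp.png",np.hstack([f(x0),f(now)]))
E
```

```text
(np.float64(259.70588235294116), np.float64(198.7941176470588), np.int64(34)) (np.float64(259.5833333333333), np.float64(198.91666666666666), np.int64(36))
tray z 0.082 range px [264.50720087 200.41125465] [259.70588235 198.79411765]
30.2 [-1.12157919 -0.50917284 -0.30697259] [0.00461785 0.03686    0.03361133]
```

View pics/cmp.png

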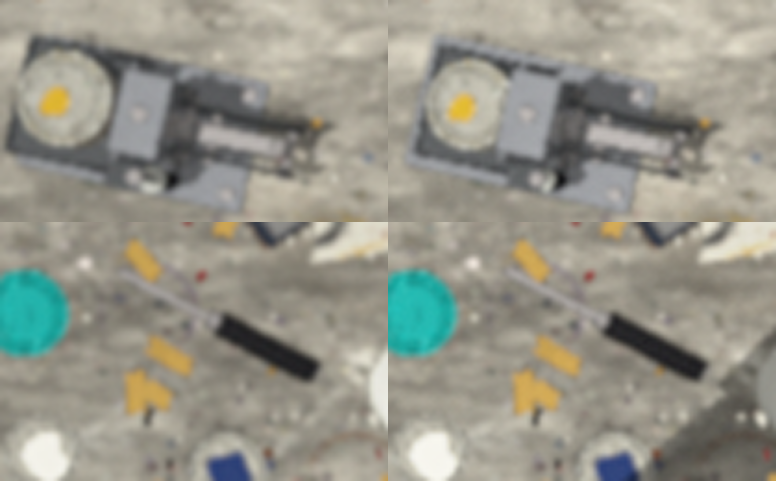

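The before/after view shows the bar lying flat where it started, with its tip at (510,270). The tray is down with the tin on it, and the lever is back in its starting position.

```bash
python3 -c "
from h import *
print(ticket.close_job())"
```

```text
the job is handed in; nothing more can be done
None
```

I've handed the job in; no verdict came back. In the last picture the tray is right down with the tin on it, the lever looks back in its hooked position, and the bar lies on the bench where it started, clear of the lift.

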